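# Change the cell in the test stand and hold the next one on its sprung contact

### The arm

A 6-joint arm with a two-finger parallel gripper is mounted at the origin on a cart in front of the work surface, level with it; the furniture and walls round the work are solid. World frame = base frame: x ahead of the robot, y to its left, z up, the work surface at z = 0. Lengths are in m, angles in rad, forces in N, time in s.
With the tool pointing down it reaches from about 0.375 to 0.9 m from the base axis. Payload 3.1 kg.
Tool frame: the origin (TCP) lies midway between the tips of the shut fingers; the grasp point (between the pads) lies 19 mm behind it (manip.tcp_to_grasp is the distance from the TCP to the grasp point, in m); z points along the fingers, y is the line along which they close (so a half turn about z gives the same grasp; the last joint's range is limited). The gripper opens to 85 mm and grips with 20 to 120 N. Pads are 22 mm wide; open, the fingers measure 114 mm over their backs; the gripper's body (76 mm by 85 mm) begins 54 mm behind the grasp point. The pads swing forward as they close: fully open they stand 13 mm farther back than shut.
Start: joints at [1.048, 0.527, 1.433, -0, 1.181, -0.178], TCP at [0.211, 0.588, 0.231] pointing down, gripper open.
Joint ranges: [-3.08, 3.08], [-0.75, 2.2], [0.22, 2.44], [-1.43, 4.57], [0, 2.65], [-2.85, 2.85]. Speed limits (rad/s): [2.79, 2.79, 3.14, 3.14, 3.14, 3.14].

### API

Orientations are given as a unit quaternion [x, y, z, w].
In Python, from station import manip gives the robot as it stands. The module is installed in compiled form; this text tells all that it offers.
- The arm moves only by the shell command python3 -m crank 'ROWS' [OPENING] [FORCE]. ROWS is JSON, a list of rows, each a list of 2 entries, a list of its own where there are three numbers: the shift along the tool's x, y, z in cm, then the turn about the tool's z in degrees. In form: [[[x, y, z], spin], ...]. A call has 1 to 10 rows; each row is the pose to reach, as a shift and turn from the pose commanded when the call began, along the tool's axes at that moment; what a row does not reach only later rows make up. A row lasts 1/10 s, in which the tool goes at most 50 mm and 8.59 degrees, less where a joint would pass 70% of its speed; a pose out of reach is approached as far as the arm can. A call with a gripper value outside its range is refused whole. OPENING is the finger opening in cm, from 0 to 8.54, set as the call begins (- or left out, the last holds). The fingers move at their own pace and stop on an object; FORCE is the grip in N (left out, the last holds). Time passes only in rows, so rows that repeat a pose let the fingers close. It gives the time, the measured TCP pose, the force and the opening at its end, in the units of the state.
- manip.sense(): the state, without advancing time (a new reading comes with each control period).
- manip.snapshot(name): name is "scene" or "top" or "wrist"; returns the picture (384x512x3 uint8, red, green, blue); there is no depth.
- manip.camera_params(name): a dict with "fx", "fy", "cx", "cy" (pixels), "pose" (4x4, takes a point from camera to world coordinates). Camera axes: x right, y up, looking along -z (the intrinsics and any distortion apply to the point x, -y, -z); pixel columns grow to the right and rows downward; lengths in m; the calibration is good to about 2 mm. A picture is of the moment at which its call begins: read the wrist's pose just before it. camera_params takes no time and is no camera call; for the wrist camera it gives the pose at the moment of the call.
- manip.sign_off(): hands the job in, once; it reports no verdict.
The state is a dict: "t": time; "q": joint angles; "qd": joint speeds; "tau": joint torques, N m; "tcp_pos": TCP position; "tool_rot": TCP orientation; "force": force on the tool from outside, world axes, zero at the start; "ft_torque": the same for the moment, N m; "finger_gap": opening from 0.0 (shut) to 1.0 (fully open).
Only numpy, scipy, OpenCV 4.12 (cv2) and the standard library are available. Lean on these libraries where they do the work, as an engineer would, in place of code of your own. Each camera call takes 0.05 s, during which the arm holds its last target. There are 200 camera calls.

### The job

The cell standing in the test stand has been measured: take it out and stand it in a free pocket of the cell rack, then put the cell that was waiting in the rack into the stand's bore, end down. The cell only makes contact when it is pressed down against the sprung pin until it sits hard on the brass stop, so press it fully home, firmly but without crushing it (under 45 N), and finish while still holding it down there: do not let go. Leave the cap in the rack and the other things on the bench where they are.

Things in the scene. Friction and masses are not known exactly. Their poses are not given: they have to be found in the camera images.
- stand: Fixed cell test stand: aluminium base 108 x 78 x 10 mm, a brass stop plate on it, then a white guide block 48 x 48 mm, top 46 mm above the bench. A round bore 20.3 mm wide (2 mm chamfer) goes 26 mm down to the brass. Black terminal strip with two posts, 36 mm high, 45 mm from the bore in +x. Origin: on the bench under the bore's axis, z up.
- stand_mouth (a point): Centre of the bore's mouth, at the top of the white guide block, 46 mm above the bench.
- stand_stop (a point): Centre of the brass stop at the bottom of the bore, 20 mm above the bench. A cell pressed home stands on it with its lower end 20 mm and its upper end 85 mm above the bench.
- stop_plate: The brass stop plate of the stand (52 x 52 x 10 mm, top face 20 mm above the bench, 11 mm hole in its centre for the pin). Origin: centre of its underside.
- probe_pin (a joint): Sprung contact pin, 9 mm wide, in the bore's centre. 0 = free, tip 8 mm above the stop; grows downward (m), about 0.008 with a cell on the stop. Spring: 3 N at 0, plus 0.6 N per mm, about 8 N at the stop. A cell let go stands 8 mm proud (upper end 93 mm above the bench); over 8 N of push keeps it home.
- cell_tested_mid (a point): Centre of the tested cell, which stands upright in the stand's bore at the start: round, 18.3 mm wide, 65 mm long, loose, about 50 g. z axis along the cell, up as it stands; 32.5 mm from either end (60.5 mm above the bench at the start). It may lean by up to 0.1 rad.
- cell_next_mid (a point): Centre of the next cell, the only cell standing in the rack at the start: same size and look (18.3 mm wide, 65 mm long, about 47 g). z axis along the cell, up as it stands; the point is 32.5 mm from either end (36.5 mm above the bench while in the rack).
- rack: Fixed grey rack, 50 (x) x 200 (y) x 30 mm, one row of four square pockets along its y (at -67.5, -22.5, 22.5, 67.5 mm), each 20.5 mm wide and 24 mm deep with 2 mm chamfers; floors 4 mm, mouths 28 mm above the bench: a cell in it reaches 69 mm. Origin: centre of its underside, z up.
- pocket0 (a point): Centre of the mouth of rack pocket 0, 28 mm above the bench.
- pocket1 (a point): Centre of the mouth of rack pocket 1, 28 mm above the bench.
- pocket2 (a point): Centre of the mouth of rack pocket 2, 28 mm above the bench.
- pocket3 (a point): Centre of the mouth of rack pocket 3, 28 mm above the bench.
- cap_mid (a point): Centre of a loose plastic protective cap (tapered tube with a collar, 17 mm wide, 60 mm long, 12 g) that stands in another pocket of the rack; not a cell, to be left there. z axis along it, up.
- tape_black: Loose roll of black tape, 72 mm wide, 19 mm high, lying on the bench between stand and rack. Origin: centre of its underside.
- plug_a: Loose plug housing 59 x 34 x 17 mm behind the work. Origin: centre of the underside.
- plug_b: Loose smaller plug housing 51 x 21 x 15 mm behind the work. Origin: centre of the underside.
Mind the look-alikes: they are no part of the job. What is shaped like the part that bears cell_tested_mid but black is not meant.

How it is judged:
On the way, in this order (a step that is already met when the one before it is completed fails the run):
1. the tested cell stands released in a pocket of the rack (x of cell_tested_mid in the frame of rack between -0.008 and 0.008 m and y of cell_tested_mid in the frame of rack between -0.08 and 0.08 m and z of cell_tested_mid in the frame of rack below 0.042 m and angle between cell_tested_mid's own z axis and vertical below 0.2 rad and contact force between the fingers and cell_tested below 0.05 N), for 0.2 s.
2. the next cell is in the stand's bore, end down (horizontal distance between cell_next_mid and stand_stop below 0.006 m and angle between cell_next_mid's own z axis and vertical below 0.15 rad and z of cell_next_mid in the frame of stand below 0.066 m), for 0.2 s.
At the end, for the whole second after the job is handed in: Tested cell standing free on a rack pocket floor (centre below 42 mm, tilt < 0.2 rad). Next cell upright in the bore (5 mm, 0.1 rad), centre below 54.5 mm, pin down 6.5 mm or more, over 1 N on the brass stop, fingers holding it with over 3 N, still (all of step 1 and linear speed of cell_tested below 0.02 m/s and horizontal distance between cell_next_mid and stand_stop below 0.005 m and angle between cell_next_mid's own z axis and vertical below 0.1 rad and z of cell_next_mid in the frame of stand below 0.0545 m and value of joint probe_pin above 0.0065 m and contact force between cell_next and stop_plate above 1 N and contact force between the fingers and cell_next above 3 N and linear speed of cell_next below 0.01 m/s); the arm keeps its last pose, push and grip.
It fails at once if the next cell is crushed on the stop (more than 45 N) (contact force between cell_next and stop_plate above 45 N).
It fails at once if the cap leaves its place in the rack (30 mm) (distance of cap_mid from where it was at the start of the episode above 0.03 m).
It fails at once if the tape or a plug housing is moved by more than 40 mm (distance of any of tape_black, plug_a, plug_b from where it was at the start of the episode above 0.04 m).
It also fails if it takes over 54 s, if anything falls off the work surface, if the arm or the gripper's body presses on something with over 40 N, if the wrist force passes 120 N, or if a joint passes its speed limit or range.

## Working session

There is one attempt and no reset: what is moved stays moved. The work goes in short steps, Python scripts to look and compute and a shell command to move; the robot and the scene stay as the last step left them, time stands still between calls to the robot, and variables do not carry over. Pictures are saved under pics/ and viewed, on a budget of 10 in all, crops included, one or two more only if the job needs it, and the job is handed in when it is done.

```bash
mkdir -p pics
cat > h.py <<'E'
import numpy as np, cv2
from station import manip
from scipy.spatial.transform import Rotation as R
def snap(n,f):
    P=manip.camera_params(n); im=manip.snapshot(n); cv2.imwrite('pics/'+f+'.png',im[:,:,::-1]); np.savez('pics/'+f+'.npz',**P); return im,P
def load(f): 
    return cv2.imread('pics/'+f+'.png')[:,:,::-1], dict(np.load('pics/'+f+'.npz'))
def ray(P,u,v):
    T=np.array(P['pose']); d=T[:3,:3]@np.array([(u-P['cx'])/P['fx'],-(v-P['cy'])/P['fy'],-1.]); return T[:3,3],d
def onz(P,u,v,z):
    o,d=ray(P,u,v); return o+d*(z-o[2])/d[2]
def proj(P,p):
    T=np.array(P['pose']); c=T[:3,:3].T@(np.array(p)-T[:3,3]); return np.array([P['cx']+P['fx']*c[0]/-c[2],P['cy']-P['fy']*c[1]/-c[2]])
def totool(p,s=None):
    s=s or manip.sense(); return R.from_quat(s['tool_rot']).inv().apply(np.array(p)-s['tcp_pos'])*100
E
python3 - <<'E'
from h import *
for n in('scene','top'):
    im,P=snap(n,n+'0'); print(n,{k:np.round(v,3).tolist() for k,v in P.items()})
a,b=load('scene0')[0],load('top0')[0]
s=manip.sense();print(s,manip.tcp_to_grasp)
print(R.from_quat(s['tool_rot']).as_matrix().round(3))
E
```

```text
scene {'fx': 386.051, 'fy': 386.051, 'cx': 247.58, 'cy': 197.563, 'pose': [[0.663, 0.391, -0.638, 0.04], [-0.748, 0.358, -0.559, -0.47], [0.01, 0.848, 0.53, 0.518], [0.0, 0.0, 0.0, 1.0]]}
top {'fx': 390.689, 'fy': 390.689, 'cx': 254.182, 'cy': 188.351, 'pose': [[0.004, 0.997, -0.077, 0.517], [-1.0, 0.002, -0.024, 0.009], [-0.023, 0.077, 0.997, 0.991], [0.0, 0.0, 0.0, 1.0]]}
{'t': 0.1, 'q': array([ 1.04851142e+00,  5.28366482e-01,  1.43377184e+00, -7.03569490e-06,
        1.18142787e+00, -1.78527252e-01]), 'qd': array([-0.0001781 , -0.00105769, -0.00130868,  0.00061941, -0.000911  ,
        0.00122912]), 'tau': array([-2.31372860e-04, -4.43303704e+01, -1.78583872e+01, -2.12579635e-04,
        3.88257133e-03, -2.71825293e-06]), 'tcp_pos': array([0.21030293, 0.5878658 , 0.23043636]), 'tool_rot': array([ 1.71032389e-01,  9.85264913e-01, -9.27925523e-04, -3.35682649e-04]), 'force': array([0.4250274 , 0.43876584, 0.3849619 ]), 'ft_torque': array([-0.03650185, -0.00430274,  0.03380626]), 'finger_gap': 1.0012041860765757} 0.0187
[[-0.941  0.337 -0.001]
 [ 0.337  0.941 -0.002]
 [ 0.    -0.002 -1.   ]]
```

View pics/top0.png

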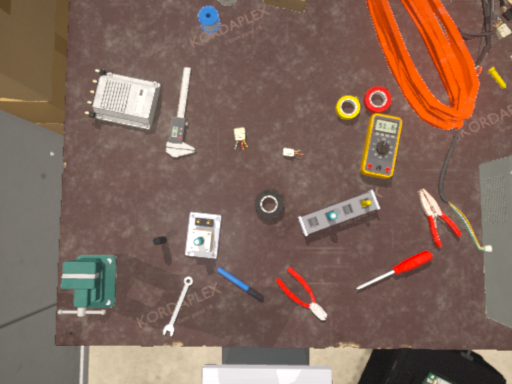

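View pics/scene0.png

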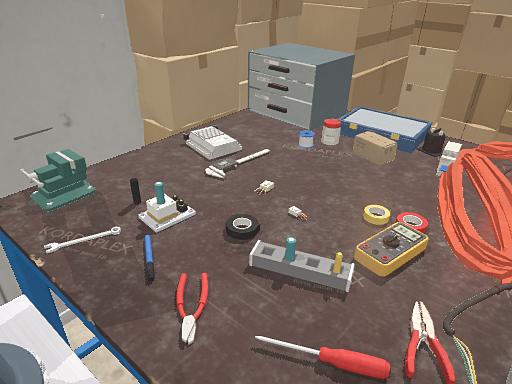

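Candidates for the tested cell: the teal cylinder in the stand (top 201,240 / scene 158,193), the black look-alike (top 160,240 / scene 135,190; not meant), the teal one in the rack (top 333,215 / scene 290,249; this is the next cell), and the yellow cap (top 367,203 / scene 338,263; leave). The rack has 4 pockets, with the cell in one and the cap at one end. I'll check this in a close crop and measure.

Run:
```python
from h import *
def teal(im,f,boxes):
    h=cv2.cvtColor(np.ascontiguousarray(im),cv2.COLOR_RGB2HSV); m=cv2.inRange(h,(80,70,50),(100,255,255))
    for (x0,y0,x1,y1) in boxes:
        ys,xs=np.nonzero(m[y0:y1,x0:x1]); xs+=x0; ys+=y0
        print(f,len(xs),xs.min(),xs.max(),ys.min(),ys.max(),xs.mean().round(1),ys.mean().round(1))
t,PT=load('top0'); s,PS=load('scene0')
teal(t,'top',[(180,220,225,260),(315,200,348,228)])
teal(s,'scene',[(145,175,170,210),(275,230,305,268)])
c1=cv2.resize(t[180:260,170:270],None,fx=4,fy=4,interpolation=cv2.INTER_CUBIC)
c2=cv2.resize(t[180:260,290:390],None,fx=4,fy=4,interpolation=cv2.INTER_CUBIC)
c3=cv2.resize(s[170:240,130:230],(400,280),interpolation=cv2.INTER_CUBIC)
c4=cv2.resize(s[225:295,240:360],(400,233),interpolation=cv2.INTER_CUBIC)
c4=cv2.copyMakeBorder(c4,0,47,0,0,cv2.BORDER_CONSTANT)
o=np.vstack([np.hstack([c1,c2]),np.hstack([c3,c4])]);cv2.imwrite('pics/crop0.png',o[:,:,::-1])
```

```text
top 19 197 201 238 244 199.6 240.1
top 46 326 336 212 219 330.8 215.6
scene 158 155 164 182 203 159.5 193.2
scene 190 285 295 237 261 290.1 249.7
```

View pics/crop0.png

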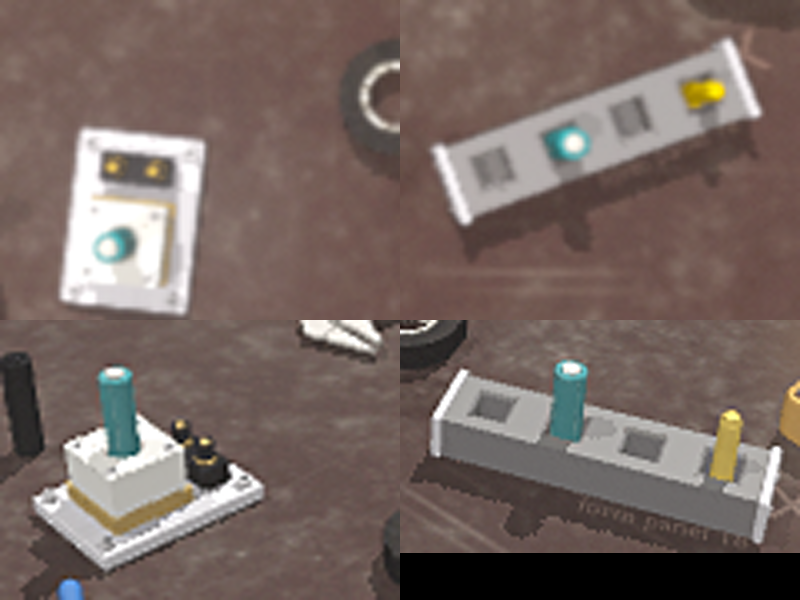

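The crop shows the tested cell in the stand (its top disc at top-view 198,241, leaning slightly). In the rack the order from +y is: free pocket (313,222), next cell (333,216), free pocket (347.5,209), cap (367,203). The choice stands.

Run:
```python
from h import *
t,PT=load('top0'); s,PS=load('scene0')
def tri(a,b):
    o1,d1=ray(PT,*a);o2,d2=ray(PS,*b);d1/=np.linalg.norm(d1);d2/=np.linalg.norm(d2)
    k=np.linalg.lstsq(np.c_[d1,-d2],o2-o1,rcond=None)[0];p,q=o1+d1*k[0],o2+d2*k[1]
    return ((p+q)/2).round(4),np.linalg.norm(p-q).round(4)
S=lambda x,y:(130+x/4,170+(y-320)/4)
S4=lambda x,y:(240+(x-400)*.3,225+(y-320)*.3)
T1=lambda x,y:(170+x/4-.4,180+y/4-.4)
T2=lambda x,y:(290+(x-400)/4-.4,180+y/4-.4)
print('tested top',onz(PT,*T1(112,245),.093),tri(T1(112,245),S(116,372)))
print('next top',onz(PT,*T2(573,143),.069),tri(T2(573,143),S4(570,367)))
f0,f2,c=[onz(PT,*T2(*q),.028) for q in((493,167),(630,117),(703,92))]
print('p',f0,f2,'d',np.linalg.norm(f0-f2)); 
for q in((437,148),(467,222),(757,115),(728,42)): print('rackc',onz(PT,*T2(*q),.03))
for q in((82,128),(205,142),(187,315),(62,300)): print('base',onz(PT,*T1(*q),.01))
for q in((95,197),(168,203),(162,283),(88,278)): print('blk',onz(PT,*T1(*q),.046))
for q in((66,463),(128,500),(185,447),(125,412)): print('blkS',onz(PS,*S(*q),.046))
d=f0-f2;print('rack yaw of y axis',np.degrees(np.arctan2(d[1],d[0])))
```

```text
tested top [0.46560532 0.15951546 0.093     ] (array([0.4649, 0.1601, 0.0936]), np.float64(0.002))
next top [ 0.5253182  -0.15381692  0.069     ] (array([ 0.5254, -0.1539,  0.0687]), np.float64(0.0001))
p [ 0.51084646 -0.11212942  0.028     ] [ 0.54172341 -0.19599694  0.028     ] d 0.08937083910213396
rackc [ 0.52230012 -0.07780073  0.03      ]
rackc [ 0.47738306 -0.0958317   0.03      ]
rackc [ 0.54316439 -0.27266616  0.03      ]
rackc [ 0.58778153 -0.25593993  0.03      ]
base [0.53387584 0.19349606 0.01      ]
base [0.52538834 0.11580146 0.01      ]
base [0.41786768 0.12587822 0.01      ]
base [0.42662417 0.20422158 0.01      ]
blk [0.49165777 0.17813946 0.046     ]
blk [0.4882657  0.13386466 0.046     ]
blk [0.44042326 0.1368778  0.046     ]
blk [0.44313608 0.18158036 0.046     ]
blkS [0.43057162 0.17023996 0.046     ]
blkS [0.43121311 0.11598267 0.046     ]
blkS [0.48555215 0.13449022 0.046     ]
blkS [0.4863407  0.18985127 0.046     ]
rack yaw of y axis 110.21186421576414
```

Measurements agree: pocket spacing is 89.4 mm against 90, the cell tops triangulate to 93.6 and 68.7 mm, and the rack x axis points at 20.2°. Moving above the stand with finger yaw 20°.

```bash
python3 -m crank '[[[-38.6,-31.8,3],50],[[-38.6,-31.8,3],50],[[-38.6,-31.8,3],50],[[-38.6,-31.8,3],50],[[-38.6,-31.8,3],50],[[-38.6,-31.8,3],50],[[-38.6,-31.8,3],50],[[-38.6,-31.8,3],50],[[-38.6,-31.8,3],50],[[-38.6,-31.8,3],50]]' 6
python3 -m crank '[[[0,0,0],0],[[0,0,0],0]]'
python3 - <<'E'
from h import *
s=manip.sense();print(s['t'],s['tcp_pos'],s['q'],R.from_quat(s['tool_rot']).as_matrix().round(3))
im,P=snap('wrist','w1');print(P['pose'].round(3),P['fx'],P['cx'],P['cy'])
print(proj(P,[.4652,.1598,.093]),proj(P,[.466,.158,.046]))
E
```

```text
t: 1.1
tcp_pos: [0.4669, 0.1579, 0.2011]
tool_rot: [0.571, 0.821, -0.0, -0.0]
force: [0.3, 0.8, -0.3]
finger_gap: 0.704
t: 1.3
tcp_pos: [0.4664, 0.1587, 0.2009]
tool_rot: [0.573, 0.82, -0.0, -0.001]
force: [0.2, 0.0, -0.2]
finger_gap: 0.7
1.3 [0.46641575 0.15872837 0.20094436] [ 1.00506409e-01  3.95187612e-01  1.79079363e+00  5.29598029e-04
  9.57029905e-01 -2.50648769e-01] [[-0.344  0.939 -0.001]
 [ 0.939  0.344  0.   ]
 [ 0.001 -0.001 -1.   ]]
[[ 0.939 -0.331 -0.095  0.443]
 [ 0.344  0.902  0.26   0.225]
 [-0.    -0.277  0.961  0.343]
 [ 0.     0.     0.     1.   ]] 324.71013171593364 251.69870443469884 193.79933276636592
[250.16866319 190.66748373] [250.55719908 179.32208369]
```

View pics/w1.png

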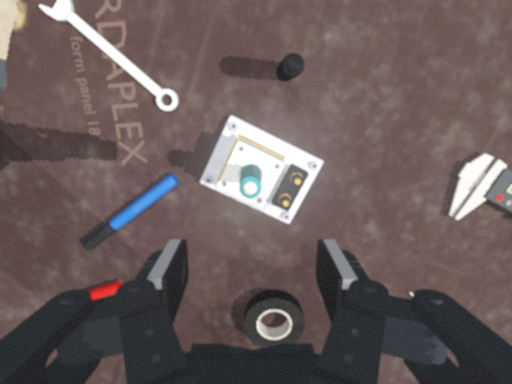

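The wrist view shows the tested cell's top at about (250,188), within 3 px of the prediction (250,191). The black look-alike stands apart at (290,66). Refining by centroid.

Run:
```python
from h import *
im,P=load('w1')
h=cv2.cvtColor(np.ascontiguousarray(im),cv2.COLOR_RGB2HSV)
m=cv2.inRange(h,(80,70,40),(100,255,255));m[:150]=0;m[215:]=0;m[:,:230]=0;m[:,270:]=0
ys,xs=np.nonzero(m);print(xs.min(),xs.max(),ys.min(),ys.max())
cnt=cv2.convexHull(np.c_[xs,ys]);m2=np.zeros(m.shape,np.uint8);cv2.fillConvexPoly(m2,cnt,255)
w=m2*(m==0); w=cv2.morphologyEx(w,cv2.MORPH_OPEN,np.ones((3,3),np.uint8));ys,xs=np.nonzero(w);print('disc',len(xs),xs.mean(),ys.mean());p=onz(P,xs.mean(),ys.mean(),.093);print(p)
print('tcp px',proj(P,[.4664,.1587,.201]),proj(P,[.4664,.1587,.24]))
# white block top
wh=cv2.inRange(h,(0,0,150),(179,60,255))
for q in(.02,.046): 
  print([proj(P,[.466+a*.024,.158+b*.024,q]).round().tolist() for a in(-1,1) for b in(-1,1)])
c=cv2.resize(im[105:235,190:340],None,fx=5,fy=4.6,interpolation=cv2.INTER_CUBIC);cv2.imwrite('pics/c1.png',c[:,:,::-1])
```

```text
240 260 173 197
disc 178 249.90449438202248 187.76404494382024
[0.4641781  0.16198413 0.093     ]
tcp px [250.62244199 253.5680627 ] [250.24068359 301.93476461]
[[221.0, 187.0], [236.0, 143.0], [264.0, 202.0], [281.0, 159.0]]
[[218.0, 194.0], [235.0, 147.0], [265.0, 210.0], [284.0, 164.0]]
```

View pics/c1.png

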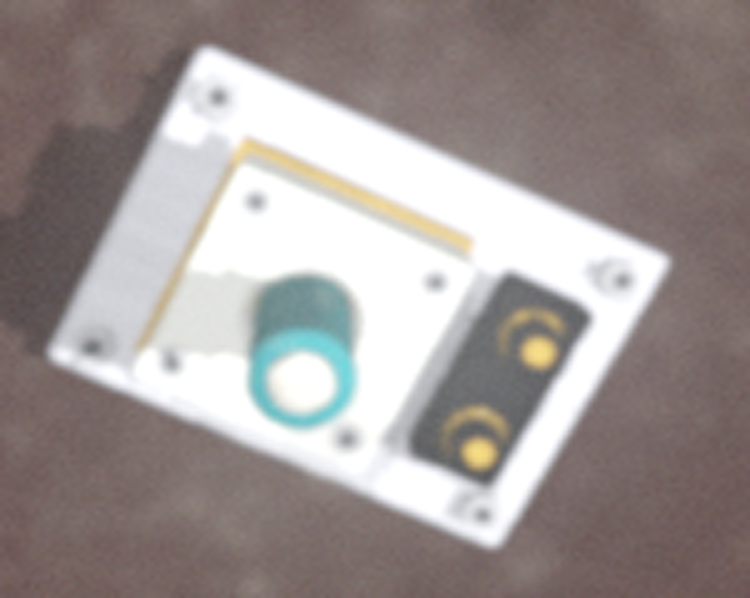

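The four block screws (mean ≈ 250.4,174.7) and the top disc (250.4,187.6) show the cell nearly upright over the bore. Going down to grasp, with TCP z at about 0.059 (grasp point 15 mm below the cell's top).

```bash
python3 -m crank '[[[0.25,-0.1,5],0],[[0.25,-0.1,9],0],[[0.25,-0.1,12],0],[[0.25,-0.1,14.2],0],[[0.25,-0.1,14.2],0],[[0.25,-0.1,14.2],0]]'
python3 -m crank '[[[0,0,0],0],[[0,0,0],0],[[0,0,0],0],[[0,0,0],0],[[0,0,0],0],[[0,0,0],0]]' 0.5 40
python3 -m crank '[[[0,0,-3],0],[[0,0,-6],0],[[0,0,-9],0],[[0,0,-10],0],[[0,0,-10],0]]'
python3 - <<'E'
from h import *
s=manip.sense();print(s['tcp_pos'],s['force'])
im,P=snap('wrist','w2')
M=R.from_quat(s['tool_rot']).as_matrix()
for z in(0,-.019,-.034): print(z,proj(P,s['tcp_pos']+M@[0,0,z]))
# bore from screws w1
i,Q=load('w1');print('bore',onz(Q,250.4,174.7,.046),'disc',onz(Q,250.2,187.6,.093))
E
```

```text
t: 1.95
tcp_pos: [0.4637, 0.1631, 0.0595]
tool_rot: [0.57, 0.821, -0.0, -0.0]
force: [0.7, 0.4, 0.4]
finger_gap: 0.705
t: 2.55
tcp_pos: [0.465, 0.1618, 0.0598]
tool_rot: [0.572, 0.821, 0.0, 0.0]
force: [-0.3, -0.0, 4.1]
finger_gap: 0.203
t: 3.05
tcp_pos: [0.4654, 0.1618, 0.1603]
tool_rot: [0.571, 0.821, 0.001, 0.001]
force: [-0.2, 0.3, -0.9]
finger_gap: 0.2
[0.46536227 0.16179638 0.16033247] [-0.17575083  0.25666169 -0.91521267]
0 [250.69972469 253.53411059]
-0.019 [250.60666295 273.83272791]
-0.034 [250.51377171 294.09415718]
bore [0.46433498 0.16212577 0.046     ] disc [0.46435288 0.16219243 0.093     ]
```

View pics/w2.png

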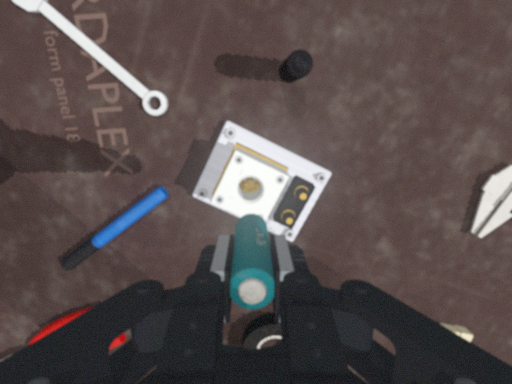

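The cell is held (gap 17 mm) with its top disc at (255,292). The empty bore shows at (250.5,188). Checking in-hand offset and tilt, and the bore position.

Run:
```python
from h import *
im,P=load('w2');s=manip.sense();print(s['tcp_pos'])
M=R.from_quat(s['tool_rot']).as_matrix();t=s['tcp_pos']
h=cv2.cvtColor(np.ascontiguousarray(im),cv2.COLOR_RGB2HSV)
m=cv2.inRange(h,(80,70,30),(100,255,255));m[:205]=0;m[315:]=0;m[:,:220]=0;m[:,290:]=0
for r in range(210,310,8):
    xs=np.nonzero(m[r])[0]
    if len(xs): print(r,xs.min(),xs.max(),(xs.min()+xs.max())/2)
ys,xs=np.nonzero(cv2.inRange(h[272:312,235:275],(0,0,130),(179,60,255)));print('disc',len(xs),xs.mean()+235,ys.mean()+272)
for z in(.031,-.034): print(z,proj(P,t+M@[0,0,z]))
for d in([.001,0,-.034],[0,.001,-.034],[0,0,-.033]): print(d,proj(P,t+M@d))
for d in([.001,0,.031],[0,.001,.031],[0,0,.032]): print(d,proj(P,t+M@d))
g=cv2.inRange(h[165:210,225:275],(10,60,30),(35,255,200));ys,xs=np.nonzero(g)
print('bore px',xs.min()+225,xs.max()+225,ys.min()+165,ys.max()+165,onz(P,250.5,187.5,.046))
c=cv2.resize(im[150:320,190:310],None,fx=3.5,fy=3.5,interpolation=cv2.INTER_CUBIC);cv2.imwrite('pics/c2.png',c[:,:,::-1])
```

```text
[0.4643787  0.16168464 0.1591538 ]
218 244 260 252.0
226 237 265 251.0
234 236 267 251.5
242 235 268 251.5
250 234 270 252.0
258 232 271 251.5
266 231 272 251.5
274 230 273 251.5
282 229 275 252.0
290 220 275 247.5
298 230 274 252.0
306 240 264 252.0
disc 580 252.21379310344827 290.7155172413793
0.031 [248.99066843 227.76952311]
-0.034 [248.25671265 291.85108333]
[0.001, 0, -0.034] [248.25071363 289.56223749]
[0, 0.001, -0.034] [250.86176194 291.84712438]
[0, 0, -0.033] [248.27353088 290.38268619]
[0.001, 0, 0.031] [248.98776658 226.15035109]
[0, 0.001, 0.031] [250.72630486 227.76815685]
[0, 0, 0.032] [248.99815313 227.11603502]
bore px 225 259 165 192 [0.46454259 0.1638275  0.046     ]
```

View pics/c2.png

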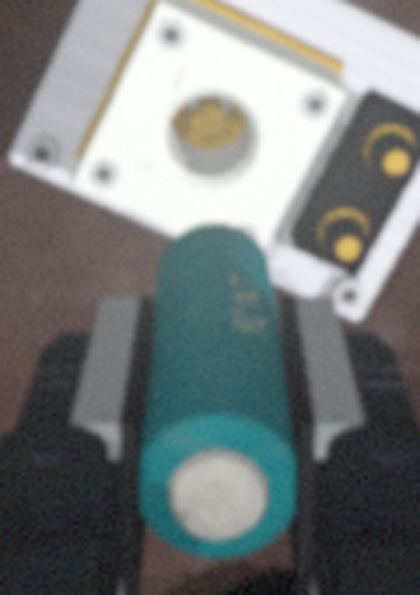

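The cell hangs upright (column about 251.7 along its whole length) and sits on the tool axis within about 0.5 mm. The bore is at about (0.4645, 0.1622) in the wrist frame. Going over the free end pocket.

```bash
python3 -m crank '[[[-4,-0.8,0],0],[[-9,-1.7,0],0],[[-14,-2.6,0],0],[[-19,-3.6,0],0],[[-23,-4.3,0],0],[[-26,-4.9,0],0],[[-27,-5.1,0],0],[[-27,-5.1,0],0],[[-27,-5.1,0],0]]'
python3 - <<'E'
from h import *
ss=[manip.sense()['tcp_pos']]
im,P=snap('wrist','w3');ss.append(manip.sense()['tcp_pos']);print(ss)
print([proj(P,[.510,-.109,.028]).round(1),proj(P,[.494,-.067,.028]).round(1)])
c=cv2.resize(im[110:320,150:350],None,fx=2.8,fy=2.8,interpolation=cv2.INTER_CUBIC);cv2.imwrite('pics/c3.png',c[:,:,::-1])
E
```

```text
t: 4.0
tcp_pos: [0.5091, -0.1078, 0.1581]
tool_rot: [0.571, 0.821, -0.0, -0.002]
force: [0.2, 0.4, -0.3]
finger_gap: 0.203
[array([ 0.50906002, -0.10776981,  0.15813947]), array([ 0.50916655, -0.10736757,  0.15845352])]
[array([251.9, 187.4]), array([251.4, 135. ])]
```

View pics/c3.png

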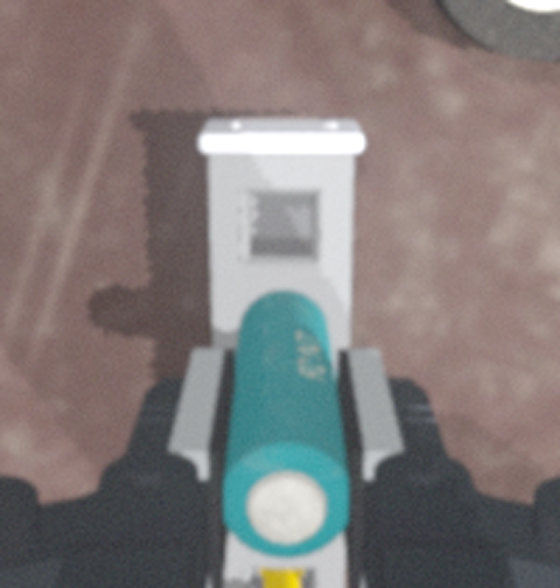

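The pocket mouth centre is at about (250.8,190) in the frame, with the cell above it at column 251.7.

Run:
```python
from h import *
im,P=load('w3')
T=np.array(P['pose'])
M0=load('w2')[1]['pose']
s=manip.sense();print(s['tcp_pos'],totool(onz(P,250.8,190,.028)),totool(onz(P,250.8,190,.029)))
h=cv2.cvtColor(np.ascontiguousarray(im),cv2.COLOR_RGB2HSV)
ys,xs=np.nonzero(cv2.inRange(h[272:312,230:275],(0,0,130),(179,60,255)));print('disc',len(xs),xs.mean()+230,ys.mean()+272)
print('disc tool',[totool(onz(P,xs.mean()+230,ys.mean()+272,s['tcp_pos'][2]+z)) for z in(.032,.034)])
```

```text
[ 0.50916655 -0.10736757  0.15845352] [-0.44763815 -0.04767205 13.04437692] [-0.42011689 -0.04742312 12.94444587]
disc 877 251.79475484606613 296.0307867730901
disc tool [array([-0.23210072,  0.02624761, -3.20065931]), array([-0.09972425,  0.02613706, -3.40032356])]
```

```bash
python3 -m crank '[[[-0.3,-0.05,3],0],[[-0.3,-0.05,6],0],[[-0.3,-0.05,8.5],0],[[-0.3,-0.05,9.6],0],[[-0.3,-0.05,10],0],[[-0.3,-0.05,10.4],0],[[-0.3,-0.05,10.7],0],[[-0.3,-0.05,10.7],0]]'; python3 -c "
from h import *
snap('wrist','w4')"
```

```text
t: 4.85
tcp_pos: [0.5104, -0.1115, 0.0525]
tool_rot: [0.571, 0.821, -0.0, -0.001]
force: [-1.5, 1.0, -1.5]
finger_gap: 0.202
```

The bottom is now about 8 mm inside the mouth with only about 2 N lateral force. Continuing to the floor.

```bash
python3 -m crank '[[[0,0,0.5],0],[[0,0,0.9],0],[[0,0,1.2],0],[[0,0,1.4],0],[[0,0,1.5],0],[[0,0,1.5],0]]'
```

```text
t: 5.5
tcp_pos: [0.5105, -0.1121, 0.0371]
tool_rot: [0.571, 0.821, -0.0, -0.0]
force: [-3.7, -2.2, -0.7]
finger_gap: 0.203
```

```bash
python3 -m crank '[[[0,0,0],0],[[0,0,0],0],[[0,0,0],0],[[0,0,0],0]]' 6
python3 -m crank '[[[0,0,-3],0],[[0,0,-6],0],[[0,0,-9],0],[[0,0,-11.5],0],[[0,0,-12],0],[[0,0,-12],0]]'
python3 - <<'E'
from h import *
im,P=snap('top','t5'); im2,P2=snap('scene','s5'); w,Pw=snap('wrist','w5')
T=cv2.resize(im[190:240,290:390],(400,200),interpolation=cv2.INTER_CUBIC); S=cv2.resize(im2[215:295,240:360],(400,267),interpolation=cv2.INTER_CUBIC)
W=cv2.resize(w,(622,467))[:, 100:500]
o=np.hstack([np.vstack([T,S]),W]);cv2.imwrite('pics/m5.png',o[:,:,::-1])
print(manip.sense()['tcp_pos'],o.shape)
E
```

```text
t: 5.9
tcp_pos: [0.5118, -0.1122, 0.0376]
tool_rot: [0.571, 0.821, 0.0, 0.001]
force: [-0.9, -0.1, 1.8]
finger_gap: 0.703
t: 6.5
tcp_pos: [0.5115, -0.1123, 0.1581]
tool_rot: [0.571, 0.821, 0.0, 0.001]
force: [0.2, 0.2, -0.0]
finger_gap: 0.699
[ 0.51006859 -0.11170872  0.15606357] (467, 800, 3)
```

View pics/m5.png

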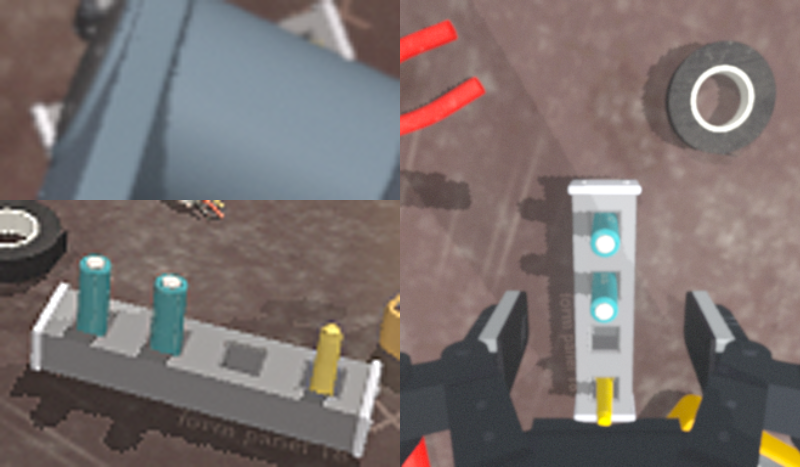

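The tested cell stands upright and seated in the end pocket, at about the same height relative to the rack as its neighbour; the cap is untouched. The placing TCP (0.511,-0.112) matches the top-camera pocket. Next, grasp the other cell 45 mm along the row.

```bash
python3 -m crank '[[[-2.5,-0.05,0],0],[[-4.5,-0.05,0],0],[[-4.5,-0.05,0],0],[[-4.5,-0.05,4],0],[[-4.5,-0.05,8],0],[[-4.5,-0.05,11],0],[[-4.5,-0.05,12],0],[[-4.5,-0.05,12],0],[[-4.5,-0.05,12],0]]'
python3 -m crank '[[[0,0,0],0],[[0,0,0],0],[[0,0,0],0],[[0,0,0],0],[[0,0,0],0],[[0,0,0],0]]' 0.5 70
python3 -m crank '[[[0,0,-2],0],[[0,0,-5],0],[[0,0,-8],0],[[0,0,-11],0],[[0,0,-13],0],[[0,0,-13],0]]'
```

```text
t: 7.55
tcp_pos: [0.5267, -0.1547, 0.038]
tool_rot: [0.571, 0.821, 0.0, 0.001]
force: [0.4, -0.1, 0.1]
finger_gap: 0.707
t: 8.15
tcp_pos: [0.5265, -0.1549, 0.0386]
tool_rot: [0.571, 0.821, -0.0, 0.001]
force: [-2.0, -0.0, 6.5]
finger_gap: 0.196
t: 8.75
tcp_pos: [0.528, -0.1554, 0.1706]
tool_rot: [0.571, 0.821, 0.001, 0.004]
force: [-0.5, 0.1, -0.9]
finger_gap: 0.19
```

```bash
python3 -m crank '[[[4,0.6,0],0],[[9,1.4,0],0],[[14,2.2,0],0],[[19,3,0],0],[[24,3.8,0],0],[[28,4.4,0],0],[[31,4.9,0],0],[[31.8,5.1,0],0],[[31.8,5.1,0],0],[[31.8,5.1,0],0]]'
python3 - <<'E'
from h import *
im,P=snap('wrist','w6');print(manip.sense()['tcp_pos'])
c=cv2.resize(im[120:320,160:340],None,fx=3,fy=3,interpolation=cv2.INTER_CUBIC);cv2.imwrite('pics/c6.png',c[:,:,::-1])
E
```

```text
t: 9.75
tcp_pos: [0.4637, 0.1607, 0.1669]
tool_rot: [0.572, 0.821, -0.0, -0.0]
force: [0.2, 0.3, 0.7]
finger_gap: 0.195
[0.46387532 0.16032848 0.16699648]
```

View pics/c6.png

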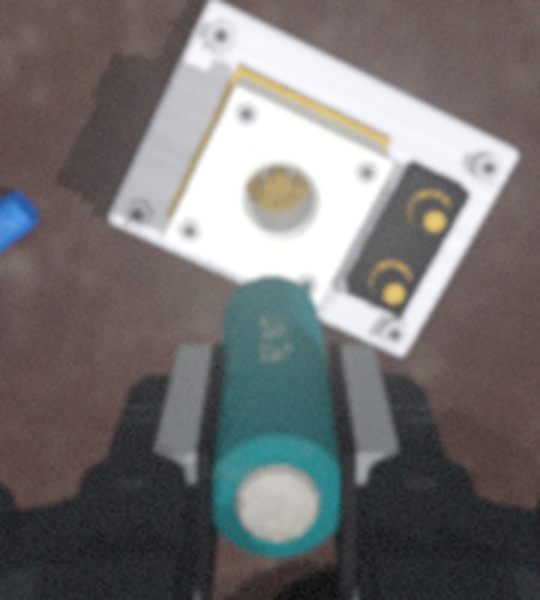

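Run:
```python
from h import *
im,P=load('w6');s=manip.sense()
print('bore',totool(onz(P,253.3,186.6,.046)),'disc',[totool(onz(P,252.7,287.3,s['tcp_pos'][2]+z)) for z in(.031,.033)])
h=cv2.cvtColor(np.ascontiguousarray(im),cv2.COLOR_RGB2HSV)
m=cv2.inRange(h,(80,70,30),(100,255,255))[:, 225:285]
for r in range(222,276,9):
    xs=np.nonzero(m[r])[0]; print(r,(xs.min()+xs.max())/2+225)
i3,P3=load('w3')
# relative camera-in-tool consistency: project same tool point
M=R.from_quat(s['tool_rot']).as_matrix()
for z in(-.033,.031,.121): print(z,proj(P,s['tcp_pos']+M@[0,0,z]))
# screws of block: dark blobs
```

```text
bore [ 0.16783443  0.18665067 12.09950735] disc [array([ 0.14975342,  0.08131809, -3.10008182]), array([ 0.27554458,  0.08027558, -3.30011293])]
222 250.0
231 250.5
240 251.0
249 251.5
258 251.5
267 251.5
-0.033 [250.58874731 293.62517278]
0.031 [250.88154963 229.64653776]
0.121 [251.06972617 188.52910975]
```

Relative to the cell, the bore is at about 0 in tool x and +1.7 mm in tool y. Correcting and entering the mouth.

```bash
python3 -m crank '[[[0,0.17,3],0],[[0,0.17,6],0],[[0,0.17,7.8],0],[[0,0.17,8.3],0],[[0,0.17,8.7],0],[[0,0.17,9.1],0],[[0,0.17,9.5],0],[[0,0.17,9.5],0]]'
```

```text
t: 10.6
tcp_pos: [0.4654, 0.162, 0.0726]
tool_rot: [0.571, 0.821, 0.0, 0.0]
force: [0.5, -0.0, -0.1]
finger_gap: 0.195
```

It entered without force. Continuing down onto the pin, then the stop, in small steps.

```bash
python3 -m crank '[[[0,0,0.4],0],[[0,0,0.8],0],[[0,0,1.0],0],[[0,0,1.2],0],[[0,0,1.2],0]]'; python3 -m crank '[[[0,0,0.2],0],[[0,0,0.4],0],[[0,0,0.4],0]]';python3 -m crank '[[[0,0,0.1],0],[[0,0,0.2],0],[[0,0,0.2],0]]'
```

```text
t: 11.1
tcp_pos: [0.4652, 0.1621, 0.0604]
tool_rot: [0.571, 0.821, -0.0, 0.0]
force: [-0.8, -0.7, 2.5]
finger_gap: 0.191
t: 11.4
tcp_pos: [0.4652, 0.162, 0.0566]
tool_rot: [0.571, 0.821, 0.0, 0.0]
force: [-0.6, -0.9, 4.9]
finger_gap: 0.191
t: 11.7
tcp_pos: [0.4652, 0.162, 0.0549]
tool_rot: [0.571, 0.821, 0.0, 0.0]
force: [-1.3, -0.9, 7.0]
finger_gap: 0.194
```

```bash
python3 -m crank '[[[0,0,0.05],0],[[0,0,0.1],0],[[0,0,0.1],0]]';python3 -m crank '[[[0,0,0.05],0],[[0,0,0.05],0]]'
```

```text
t: 12.0
tcp_pos: [0.4652, 0.162, 0.0545]
tool_rot: [0.571, 0.821, 0.0, 0.0]
force: [-2.6, -1.3, 12.1]
finger_gap: 0.191
t: 12.2
tcp_pos: [0.4652, 0.162, 0.0545]
tool_rot: [0.571, 0.821, 0.0, 0.0]
force: [-2.8, -0.8, 16.0]
finger_gap: 0.19
```

It's on the stop: z has stalled at 0.0545 while the force rises past the 8 N spring. Adding a little push, then watching that it holds.

```bash
python3 -m crank '[[[0,0,0.05],0],[[0,0,0.05],0],[[0,0,0.05],0]]'; python3 -m crank '[[[0,0,0],0],[[0,0,0],0],[[0,0,0],0],[[0,0,0],0],[[0,0,0],0],[[0,0,0],0],[[0,0,0],0],[[0,0,0],0],[[0,0,0],0],[[0,0,0],0]]'
python3 - <<'E'
from h import *
im,P=snap('scene','s9')
h=cv2.cvtColor(np.ascontiguousarray(im),cv2.COLOR_RGB2HSV);m=cv2.inRange(h,(80,70,50),(100,255,255))
ys,xs=np.nonzero(m[200:275,240:310]);print('rack teal',len(xs),xs.min()+240,xs.max()+240,ys.min()+200,ys.max()+200)
a=np.array([.5108,-.112]);print('expected tested top/rim',proj(P,[*a,.069]),proj(P,[*a,.03]))
y=cv2.inRange(h,(20,120,80),(32,255,255));ys,xs=np.nonzero(y[245:285,330:350]);print('cap',xs.mean()+330,ys.mean()+245)
h0=cv2.cvtColor(np.ascontiguousarray(load('scene0')[0]),cv2.COLOR_RGB2HSV);y=cv2.inRange(h0,(20,120,80),(32,255,255));ys,xs=np.nonzero(y[245:285,330:350]);print('cap0',xs.mean()+330,ys.mean()+245)
E
```

```text
t: 12.5
tcp_pos: [0.4653, 0.162, 0.0544]
tool_rot: [0.571, 0.821, 0.0, 0.001]
force: [-3.7, -2.3, 20.6]
finger_gap: 0.193
t: 13.5
tcp_pos: [0.4653, 0.162, 0.0544]
tool_rot: [0.571, 0.821, 0.0, 0.001]
force: [-4.0, -2.2, 20.5]
finger_gap: 0.189
rack teal 184 263 272 231 255
expected tested top/rim [268.68176458 233.30815471] [267.9118809  249.15984252]
cap 337.48062015503876 262.8759689922481
cap0 337.51145038167937 262.74045801526717
```

```bash
python3 -c "
from station import manip
s=manip.sense();print(s['t'],s['force']);print(manip.sign_off())"
```

```text
13.55 [-4.09753165 -0.99481808 20.51593267]
the job is handed in; nothing more can be done
None
```

The job is handed in at t ≈ 13.6 s; sign-off gave no verdict. The tested cell stands released in the free end pocket of the rack, and the next cell is in the stand's bore, pressed down and still gripped.

**Last checks:**
- **Press:** the push held steady at 20.5 N for 1 s. About 8 N of that is the pin's spring, so I estimate roughly 12 N on the brass stop, well under 45 N.
- **Fully home:** the tool stopped sinking at z = 0.0544 m while the force rose steeply. Travel since the pin's first touch, extrapolated from the force readings, was about 8 mm, as expected on the stop. The fingertips were about 8 mm clear of the guide block.
- **Grip:** the fingers were closed on the cell at a 70 N setting.
- **Tested cell:** its pixels in the scene picture match a cell standing on the pocket floor.
- **Cap:** it is within 0.2 px of its start position in the scene picture.
- **Tape and plugs:** I never went near them, but I did not re-measure them at the end.

**Disagreements:**
- The wrist and top cameras differed by 2–4 mm on the bore position. I went by the wrist view of the bore relative to the held cell, and it entered without force.
- Pose readings carried about 1 mm of noise.
- There is a small sideways force of about 4 N in the bore.
- I viewed 10 pictures, the full budget, so the final state was checked by numbers only.

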